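Top up the twin bearing magazine

TASK

Fill up the twin bearing magazine: take the two loose 40 mm bearings with the black seals, one after the other, and push one squarely down into each column until its sprung brass lips snap shut over it. Push gently and stop as soon as you feel the snap, because a full column has hardly any travel left and must never be rammed onto its stop. Let go of both, and leave the bigger orange-sealed bearing and the tools where they are.

Things in the scene. Friction and masses are not known exactly. Their poses are not given: they have to be found in the camera images.
- bearing_a_center (a point): one bearing to load: sealed ball bearing with a BLACK seal ring, 40 mm across, 12 mm thick, bore 17 mm (65 g), lying flat and loose on the bench with at least 30 mm clear round it; the point is its centre, 6 mm above the bench; its z axis is the bore axis. Either bearing may go into either column
- bearing_b_center (a point): the other bearing to load: sealed ball bearing with a BLACK seal ring, 40 mm across, 12 mm thick, bore 17 mm (65 g), lying flat and loose on the bench with at least 30 mm clear round it; the point is its centre, 6 mm above the bench; its z axis is the bore axis. Either bearing may go into either column
- magazine: twin-column bearing magazine, fixed: dark base plate 230 (x) x 80 (y) x 12 mm; origin at the centre of its underside on the bench, z up. Two equal spring-loaded columns stand on its x axis, near at x = -56 mm, far at +56 mm. Each holds four bearings and has three in it, so each takes one more. Each column's height is set in its own clamp and is not measured: find it by feel
- axis_near (a point): on the vertical axis of the near column, 108 mm above the bench; axes as the magazine's. The flat underside of its two sprung brass lips is somewhere from 4 mm below to 4 mm above this point. The lips stand on the +x and -x sides; the +y and -y sides are open from top to bottom, 29 mm wide, so fingers that hold a bearing across y can go down with it
- axis_far (a point): the same point of the far column, 108 mm above the bench; its lips too lie within 4 mm of it, at a height of their own. A bearing is in when its top face is below the underside of the lips and they have snapped in over it; from there the full stack has only 2 mm of travel before it is solid on its stop. A bearing not pushed that far is lifted out again by the spring
- lip_spot (a point): nominal top of the ramps of one near-column lip, 12.4 mm above the lips' underside, 20 mm from the column axis. They slope in to noses 15.5 mm from the axis, 2.5 mm above the underside. A bearing's underside first touches about 10 mm above it and may dip as it leaves the ramps; then it presses the stack down 12 mm at about 6 to 12 N, until the snap, when this falls by some 3 N or more
- rod_spot (a point): nominal tip of one of the four upright steel guide rods of the near column, 8 mm thick, at x, y = +-18.9, +-15.9 mm from the column axis; they keep a bearing centred with 0.7 mm of play. Their tips are 21 mm above the underside of the lips, with a 5 mm taper that leads a bearing in (the height shifts with the column)
- big_bearing_center (a point): the wrong size, to be left alone: a larger sealed ball bearing, 47 mm across and 14 mm thick, with an ORANGE seal ring, lying flat on the bench; the point is its centre, 7 mm above the bench
- pump: dark cast-iron pump under repair, about 70 x 90 mm and 140 mm tall, 2.6 kg, at the back; origin at its underside; leave alone
- spray_can: white and orange spray can, 65 mm across, 190 mm tall; origin at its underside; leave alone
- ratchet: steel ratchet handle, 160 mm long, 25 mm high; leave alone
- screwdriver: red-handled screwdriver, 200 mm long; leave alone
- spanner: steel spanner, 190 mm long; leave alone
- socket_0: loose steel socket standing up, 26 mm across, 32 mm tall; leave alone
- socket_1: loose steel socket standing up, 30 mm across, 36 mm tall; leave alone
Things that resemble listed ones, but are neither listed nor needed, are in the scene too. Leave any purple look-alike of the part that bears bearing_b_center alone. Leave any green look-alike of the part that bears bearing_a_center alone.

How it is judged:
By the outcome, as a careful person would: the job done as asked, in the order asked, and still so for the second after the job is handed in, with the robot touching nothing.
It also fails if it takes over 64 s, if anything falls off the work surface, if the arm or the gripper's body presses on something with over 40 N, if the wrist force passes 120 N, or if a joint passes its speed limit or range.

ROBOT

A 6-joint arm with a two-finger parallel gripper is mounted at the origin on the work surface. World frame = base frame: x ahead of the robot, y to its left, z up, the work surface at z = 0. Lengths are in m, angles in rad, forces in N, time in s.
With the tool pointing down it reaches from about 0.35 to 0.975 m from the base axis. Payload 7.1 kg.
Tool frame: the origin (TCP) lies on the centre line of the jaws, within the pads' length; the fingertips stand 17 mm ahead of it and the grasp point (between the pads) lies 2 mm behind it (r.nose_length is the distance from the TCP to the fingertips, in m); y points along the fingers, z is the direction in which the jaws open and shut, and the axes are right-handed (so a half turn about y gives the same grasp; the last joint's range is limited). The gripper opens to 88 mm and grips with 3 to 60 N. Pads are 20 mm wide; open, the fingers measure 115 mm over their backs; the gripper's body (75 mm by 178 mm) begins 61 mm behind the grasp point.
Start: joints at [-0.019, 0.423, 1.63, -0, 1.089, -0.019], TCP at [0.625, 0, 0.2] pointing down, gripper open.
Joint ranges: [-3, 3], [-0.9, 2.11], [0.09, 2.58], [-1.31, 4.45], [0.11, 2.69], [-2.54, 2.54]. Speed limits (rad/s): [2.39, 2.39, 3.01, 3.14, 3.14, 3.14].

INTERFACE

Orientations are given as a unit quaternion [w, x, y, z].
In Python, from cell import r gives the robot as it stands.
- The arm moves only by the tool drive_tool, never from a script. Its argument "commands" is text: rows parted by semicolons, each of 6 numbers parted by spaces: the shift along the tool's x, y, z in m, then the turn, a rotation vector about the tool's x, y, z in rad. In form: tx ty tz wx wy wz; .... A call has 1 to 8 rows; each row shifts and turns the commanded pose from where the row before left it, along the tool's axes as they then stand; what a row does not reach is not made up. A row lasts 1/12 s, in which the tool goes at most 41.7 mm and 7.16 degrees, less where a joint would pass 70% of its speed; a pose out of reach is approached as far as the arm can. A call is refused whole if a number of a shift passes 0.0417 or a number of a turn 0.125, either way. A call with a gripper value outside its range is refused whole. "gripper" is the closure, from 0 (fully open) to 1 (shut), set as the call begins (left out, the last holds). The fingers move at their own pace and stop on an object; the grip force is fixed at half the most. Time passes only in rows, so rows that do not move let the fingers close. It gives the time, the measured TCP pose, the force and the opening at its end, in the units of the state.
- r.read_state(): the state, without advancing time (a new reading comes with each control period).
- r.grab_frame(name): name is "scene" or "side" or "wrist"; returns a dict with "frame" (480x640x3 uint8, red, green, blue), "camera_matrix" (3x3 intrinsics, pixels), "xyz" and "orientation" of the camera in the world; the wrist camera has in their place "hand_eye" (4x4, takes a point from camera to tool coordinates, whose origin is the TCP and whose axes are the tool frame's). Camera axes: x right, y down, z forward; pixel columns grow to the right and rows downward; lengths in m; the calibration is good to about 2 mm. A picture is of the moment at which its call begins: read the wrist's pose just before it. There is no depth.
- r.close_job(): hands the job in, once; it reports no verdict.
The state is a dict: "clock": time; "joints": joint angles; "joint_vel": joint speeds; "effort": joint torques, N m; "tcp_pos": TCP position; "tool_rot": TCP orientation; "wrist_force": force on the tool from outside, world axes, zero at the start; "moment": the same for the moment, N m; "finger_gap": finger opening in m.
Only numpy, scipy, OpenCV 4.12 (cv2) and the standard library are available. Lean on these libraries where they do the work, as an engineer would, in place of code of your own. Each camera call takes 0.05 s, during which the arm holds its last target. There are 200 camera calls.

## Working session

There is one attempt and no reset: what is moved stays moved. The work goes in short steps, Python scripts to look and compute and a tool call to move; the robot and the scene stay as the last step left them, time stands still between calls to the robot, and variables do not carry over. Pictures are saved under pics/ and viewed, about 8 in all and at most 12, crops included, and the job is handed in when it is done.

Besides the shell and the picture viewer there is one more tool, called after "Request:" as name(argument=value, ...), one argument or row to a line, values as JSON. drive_tool: Moves the arm, as the interface text tells. Its arguments: {"type":"object","properties":{"commands":{"type":"string"},"gripper":{"type":"number"}},"required":["commands"]}

```bash
ls; mkdir -p pics; cat > h.py <<'E'
import numpy as np,cv2,pickle
from scipy.spatial.transform import Rotation as R
def rot(q): return R.from_quat([q[1],q[2],q[3],q[0]]).as_matrix()
def grab(r,n,name=None):
    s=r.read_state(); f=r.grab_frame(n); K=np.array(f['camera_matrix'])
    if 'hand_eye' in f:
        T=np.eye(4);T[:3,:3]=rot(s['tool_rot']);T[:3,3]=s['tcp_pos'];T=T@np.array(f['hand_eye'])
        p,M=T[:3,3],T[:3,:3]
    else: p,M=np.array(f['xyz']),rot(f['orientation'])
    d=dict(im=f['frame'],K=K,p=p,M=M)
    if name: cv2.imwrite(f'pics/{name}.png',f['frame'][:,:,::-1]); pickle.dump(d,open(f'pics/{name}.pkl','wb'))
    return d
def load(n): return pickle.load(open(f'pics/{n}.pkl','rb'))
def ray(d,u,v):
    w=d['M']@np.linalg.inv(d['K'])@[u,v,1]; return w
def onz(d,u,v,z):
    w=ray(d,u,v); return d['p']+w*(z-d['p'][2])/w[2]
def proj(d,X):
    c=d['K']@(d['M'].T@(np.array(X)-d['p'])); return c[:2]/c[2]
E
python3 - <<'E'
from cell import r
from h import *
for n in ['scene','side','wrist']:
    d=grab(r,n,n+'0'); print(n,d['p'].round(3),d['M'].round(2).tolist(),d['K'].round(0).tolist())
s=r.read_state(); print(s)
E
```

```text
pics
scene [ 1.306 -0.207  0.586] [[0.28, 0.55, -0.79], [0.96, -0.17, 0.23], [-0.01, -0.82, -0.57]] [[438.0, 0.0, 322.0], [0.0, 438.0, 248.0], [0.0, 0.0, 1.0]]
side [ 0.437 -0.64   0.906] [[0.97, -0.19, 0.16], [-0.25, -0.75, 0.62], [0.0, -0.64, -0.77]] [[531.0, 0.0, 319.0], [0.0, 531.0, 237.0], [0.0, 0.0, 1.0]]
wrist [0.625 0.081 0.384] [[1.0, -0.0, -0.0], [-0.0, -0.96, -0.29], [-0.0, 0.29, -0.96]] [[391.0, 0.0, 315.0], [0.0, 391.0, 242.0], [0.0, 0.0, 1.0]]
{'clock': 0.15, 'joints': array([-1.90243517e-02,  4.23655406e-01,  1.63049503e+00,  7.78766679e-06,
        1.08859720e+00, -1.89921897e-02]), 'joint_vel': array([-2.06539330e-03, -1.62641400e-03, -1.80464601e-03, -2.16186216e-04,
       -4.10793498e-04,  8.27704728e-05]), 'effort': array([ 9.52650989e-04, -5.44981134e+01, -2.73919362e+01,  6.45430083e-02,
        2.04369903e-02, -3.19723256e-05]), 'tcp_pos': array([6.24549882e-01, 2.13549351e-05, 1.99694094e-01]), 'tool_rot': array([ 0.49970952, -0.50027242,  0.50030473, -0.49971299]), 'wrist_force': array([ 0.44663125, -1.57837399,  0.03628534]), 'moment': array([ 0.0055575 , -0.00224096, -0.0418978 ]), 'finger_gap': 0.08749691289535615}
```

View pics/scene0.png

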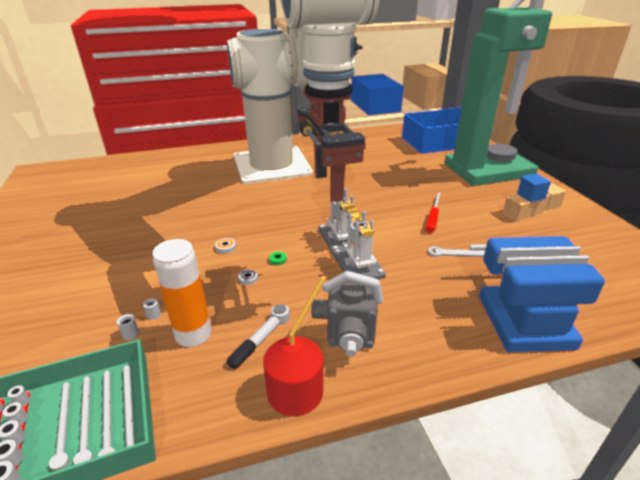

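View pics/side0.png

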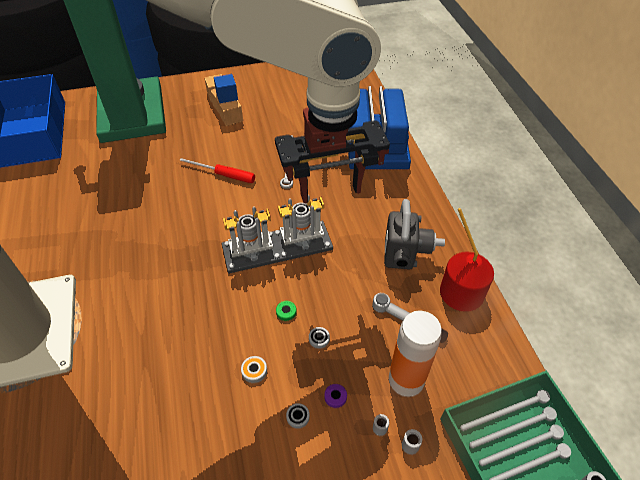

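Side view: black-sealed candidates at (319,337) and (297,415); look-alikes are green (286,310), purple (336,395) and orange-sealed big (254,370). The magazine is around (277,240). I'll check these close up and measure.

```bash
python3 - <<'E'
from h import *
d=load('side0'); im=d['im']
a=cv2.resize(im[290:440,230:380],(600,600),interpolation=cv2.INTER_CUBIC)
cv2.imwrite('pics/c1.png',a[:,:,::-1])
b=cv2.resize(im[190:285,210:345],None,fx=5.9,fy=5.9,interpolation=cv2.INTER_CUBIC)
cv2.imwrite('pics/c2.png',b[:,:,::-1])
# non-wood blobs around bearings
hsv=cv2.cvtColor(im,cv2.COLOR_RGB2HSV)
for n,(u,v) in dict(a=(319,337),b=(297,415),green=(286,310),purple=(336,395),orange=(254,370)).items():
    print(n,onz(d,u,v,.006).round(4))
T=load('wrist0'); print(rot([.5,-.5,.5,-.5]))
for n,(u,v) in dict(c1=(224,247),c2=(230,272),c3=(333,250),c4=(325,222)).items(): print(n,onz(d,u,v,.012).round(4))
print('scene b',onz(load('scene0'),248,276,.006))
E
```

```text
a [ 0.5618 -0.1582  0.006 ]
b [ 0.4873 -0.2947  0.006 ]
green [ 0.5137 -0.0839  0.006 ]
purple [ 0.562 -0.277  0.006]
orange [ 0.4302 -0.1939  0.006 ]
[[ 0.  0.  1.]
 [-1.  0.  0.]
 [ 0. -1.  0.]]
c1 [0.4176 0.1003 0.012 ]
c2 [0.4203 0.0312 0.012 ]
c3 [0.6424 0.0337 0.012 ]
c4 [0.6464 0.115  0.012 ]
scene b [ 0.55951202 -0.15571861  0.006     ]
```

View pics/c1.png

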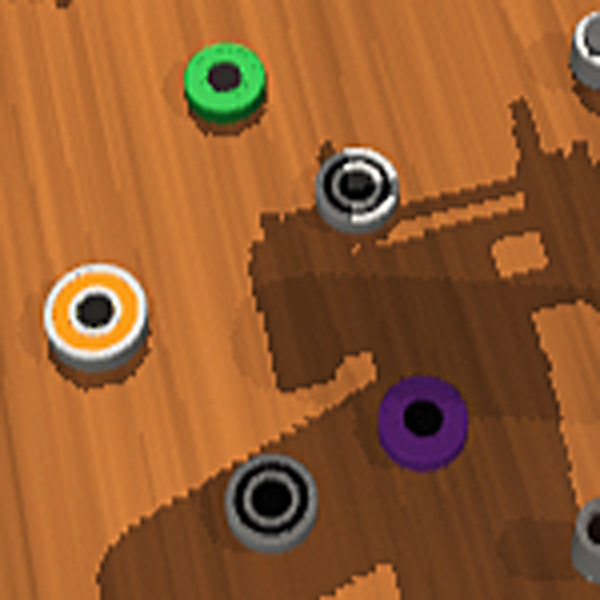

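View pics/c2.png

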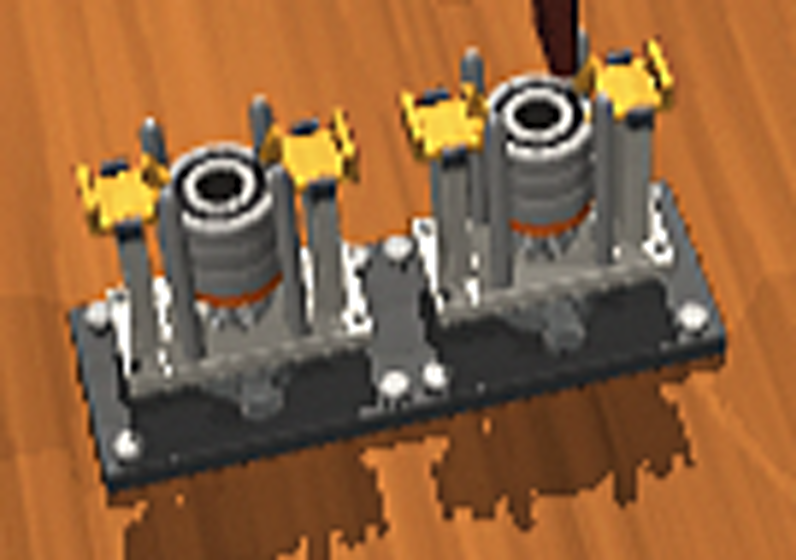

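View pics/wrist0.png

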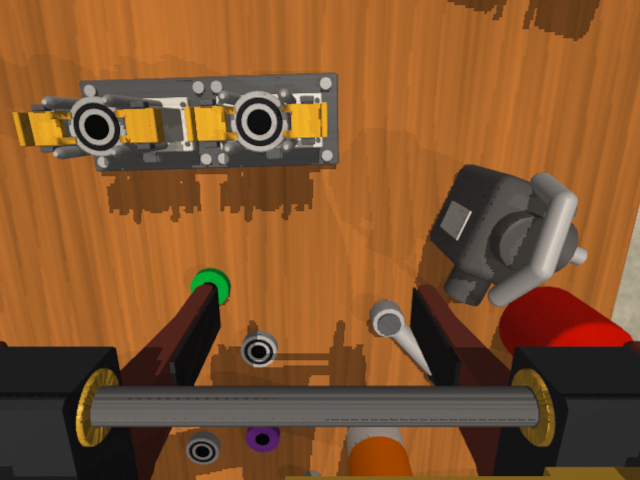

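```bash
cat >> h.py <<'E'
def seal(d,u,v,z,w=22,th=70):
    u,v=int(u),int(v); g=d['im'].max(2)[v-w:v+w+1,u-w:u+w+1]
    m=(g<th).astype(np.uint8); out=[]
    cs,_=cv2.findContours(m,cv2.RETR_LIST,cv2.CHAIN_APPROX_NONE)
    for c in cs:
        if len(c)<12: continue
        (x,y),ax,_=cv2.fitEllipse(c)
        if np.hypot(x-w,y-w)<8: out.append((x+u-w,y+v-w,min(ax),max(ax),onz(d,x+u-w,y+v-w,z).round(4)))
    return out
E
python3 - <<'E'
from h import *
W=load('wrist0');S=load('side0');C=load('scene0')
for n,d,u,v,z in [('a w',W,259,350,.012),('b w',W,203,449,.012),('a s',S,319,336,.012),('b s',S,297,413,.012),('near w',W,97,126,.108),('far w',W,260,121,.108),('near s',S,247,221,.108),('far s',S,301,209,.108)]:
    for e in seal(d,u,v,z): print(n,np.round(e[:4],1),e[4])
print([onz(W,u,v,.012).round(4) for u,v in [(337,73),(337,163),(80,82),(100,171)]])
print([onz(S,210+u/5.9,190+v/5.9,.012).round(4) for u,v in [(660,183),(722,342),(72,312),(108,474)]])
E
```

```text
a w [257.9 351.7  12.3  14.6] [ 0.5626 -0.159   0.012 ]
a w [258.4 351.5  21.1  23.1] [ 0.5631 -0.1588  0.012 ]
a w [257.9 351.4  23.4  28.2] [ 0.5626 -0.1587  0.012 ]
b w [201.8 451.   10.4  13.9] [ 0.4897 -0.2949  0.012 ]
b w [201.8 451.3  17.   21.5] [ 0.4896 -0.2953  0.012 ]
b w [201.8 451.2  19.9  25.9] [ 0.4897 -0.2951  0.012 ]
b w [205.1 442.6  19.5  27.7] [ 0.4946 -0.2824  0.012 ]
a s [318.7 336.    6.5   8.4] [ 0.561  -0.1592  0.012 ]
a s [315.1 336.   14.9  22.7] [ 0.5543 -0.1575  0.012 ]
a s [316.9 335.8  11.4  12.4] [ 0.5577 -0.1579  0.012 ]
b s [297.4 414.2   9.1   9.5] [ 0.4879 -0.2959  0.012 ]
b s [297.3 414.   14.4  15.1] [ 0.4879 -0.2955  0.012 ]
b s [297.4 414.1  17.5  18. ] [ 0.488  -0.2957  0.012 ]
near w [ 96.3 126.8  21.5  25.5] [0.4768 0.0776 0.108 ]
near w [ 96.3 126.6  34.6  40.9] [0.4768 0.0777 0.108 ]
near w [ 96.6 126.2  41.9  48.7] [0.4771 0.0779 0.108 ]
far w [258.8 121.7  22.8  24.2] [0.5871 0.0808 0.108 ]
far w [258.8 121.5  37.   39.4] [0.5871 0.0809 0.108 ]
far w [259.1 121.2  44.3  46.2] [0.5873 0.0811 0.108 ]
near s [246.7 221.    4.3   7.2] [0.4728 0.0757 0.108 ]
near s [249.  221.4   7.9  11.2] [0.4771 0.0734 0.108 ]
near s [242.6 221.7   5.7  10. ] [0.4647 0.0758 0.108 ]
far s [300.6 209.    4.2   6.9] [0.5848 0.0804 0.108 ]
far s [301.1 209.3   9.6  13.3] [0.5856 0.0794 0.108 ]
[array([0.6443, 0.1216, 0.012 ]), array([0.6455, 0.0437, 0.012 ]), array([0.417 , 0.1144, 0.012 ]), array([0.422 , 0.0363, 0.012 ])]
[array([0.6403, 0.1196, 0.012 ]), array([0.6426, 0.0394, 0.012 ]), array([0.4154, 0.1126, 0.012 ]), array([0.4176, 0.0363, 0.012 ])]
```

Request:
drive_tool(
  commands="0 0 0 0 -0.125 0;0 0 0 0 -0.125 0;0 0 0 0 -0.125 0;0 0 0 0 -0.125 0;0 0 0 0 -0.125 0;0 0 0 0 -0.125 0;0 0 0 0 -0.125 0;0 0 0 0 -0.125 0",
  gripper=0.25,
)

```text
clock: 0.82
tcp_pos: [0.6247, 0.0, 0.1999]
tool_rot: [-0.679, 0.679, -0.197, 0.197]
wrist_force: [-0.0, -0.1, -0.4]
finger_gap: 0.0659
```

Request:
drive_tool(
  commands="0 0 0 0 -0.12 0;0 0 0 0 -0.12 0;0 0 0 0 -0.12 0;0 0 0 0 -0.12 0;0 0 0 0 -0.12 0;0 0 0 0 0 0;0 0 0 0 0 0",
)

```text
clock: 1.4
tcp_pos: [0.6248, 0.0, 0.2]
tool_rot: [0.707, -0.707, -0.009, 0.009]
wrist_force: [1.0, 0.9, 1.1]
finger_gap: 0.0657
```

```bash
python3 - <<'E'
from cell import r
from h import *
d=grab(r,'wrist','w1'); print(d['p'],r.read_state()['joints'].round(2),r.read_state()['tool_rot'])
for n,X in dict(a=(.562,-.159,.012),b=(.489,-.2955,.012),near=(.476,.077,.104),far=(.588,.081,.104)).items():
    u,v=proj(d,X); print(n,u,v)
    if 22<u<618 and 22<v<458:
        for e in seal(d,u,v,X[2]): print(np.round(e[:4],1),e[4])
E
```

```text
[ 0.544036  -0.0024056  0.384348 ] [-0.02  0.42  1.63  0.    1.09 -1.62] [ 0.70705909 -0.70704045 -0.00882017  0.00913487]
a 144.0409244238457 137.09039638565065
[144.4 138.1  16.3  19.1] [ 0.5629 -0.1588  0.012 ]
[144.1 137.7  26.5  29.7] [ 0.5626 -0.159   0.012 ]
[144.3 138.1  31.2  35.9] [ 0.5629 -0.1589  0.012 ]
b -23.466459459691347 45.47435274400724
near 442.0866911074876 12.464811672060677
far 428.7894533579505 188.0471313450952
[429.6 187.   20.6  22.7] [0.5872 0.0815 0.104 ]
[429.7 186.8  34.4  37.4] [0.5871 0.0816 0.104 ]
[429.4 186.8  40.7  44. ] [0.5871 0.0814 0.104 ]
```

View pics/w1.png

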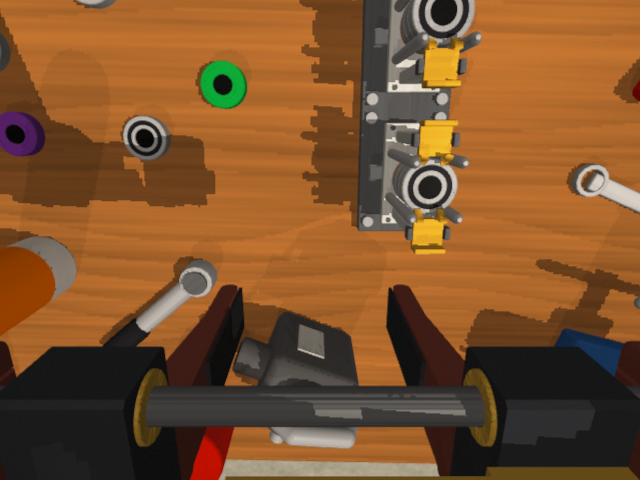

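Request:
drive_tool(
  commands="-0.0132 0.018 -0.0315 0 0 0;-0.0132 0.018 -0.0315 0 0 0;-0.0132 0.018 -0.0315 0 0 0;-0.0132 0.018 -0.0315 0 0 0;-0.0132 0.018 -0.0314 0 -0.004 0;0 0 0 0 0 0;0 0 0 0 0 0",
)

```text
clock: 2.03
tcp_pos: [0.5623, -0.1604, 0.1093]
tool_rot: [0.707, -0.707, -0.009, 0.01]
wrist_force: [0.2, -0.1, 0.5]
finger_gap: 0.0659
```

```bash
python3 - <<'E'
from cell import r
from h import *
d=grab(r,'wrist','w2'); s=r.read_state(); print(s['tcp_pos'],s['tool_rot'])
for n,X in dict(a=(.5628,-.159,.012)).items():
    u,v=proj(d,X); print(n,u,v)
    for e in seal(d,u,v,X[2],35): print(np.round(e[:4],1),e[4])
S=load('side0');print('can top',onz(S,421,329,.19),'base',onz(S,407,382,0))
E
```

```text
[ 0.56353427 -0.15959043  0.11013886] [ 0.70717178 -0.70688795 -0.01029143  0.01056372]
a 316.91265749570823 234.88283418500032
[316.7 234.9  20.4  21.2] [ 0.5628 -0.1592  0.012 ]
[316.7 234.9  32.7  33.9] [ 0.5628 -0.1592  0.012 ]
[316.7 234.7  38.8  40.4] [ 0.5627 -0.1592  0.012 ]
can top [ 0.69081557 -0.28259843  0.19      ] base [ 0.69365207 -0.28319993  0.        ]
```

Request:
drive_tool(
  commands="-0.0007 0.02 0.0004 0 0 0;0 0.02 0 0 0 0;0 0.02 0 0 0 0;0 0.018 0 0 0 0;0 0.009 0 0 0 0;0 0.004 0 0 0 0;0 0 0 0 0 0;0 0 0 0 0 0",
)

```text
clock: 2.75
tcp_pos: [0.5638, -0.1585, 0.0201]
tool_rot: [-0.707, 0.707, 0.012, -0.011]
wrist_force: [0.1, -0.1, -0.5]
finger_gap: 0.0655
```

Request:
drive_tool(
  commands="0 0 0 0 0 0;0 0 0 0 0 0;0 0 0 0 0 0;0 0 0 0 0 0;0 0 0 0 0 0;0 0 0 0 0 0",
  gripper=1,
)

```text
clock: 3.25
tcp_pos: [0.563, -0.1589, 0.0195]
tool_rot: [-0.707, 0.707, 0.012, -0.012]
wrist_force: [-0.4, -0.0, -0.1]
finger_gap: 0.0294
```

Request:
drive_tool(
  commands="0 0 0 0 0 0;0 0 0 0 0 0",
)

```text
clock: 3.42
tcp_pos: [0.5629, -0.1589, 0.0193]
tool_rot: [0.707, -0.707, -0.012, 0.012]
wrist_force: [-0.8, 0.4, 0.5]
finger_gap: 0.0159
```

```bash
python3 - <<'E'
from cell import r
from h import *
d=grab(r,'wrist','w3'); S=grab(r,'side','s3')
u,v=map(int,proj(S,(.5628,-.159,.03)))
b=cv2.resize(S['im'][v-50:v+50,u-65:u+65],(520,400),interpolation=cv2.INTER_CUBIC)
a=cv2.resize(d['im'][140:340,230:400],None,fx=1.6,fy=2)
cv2.imwrite('pics/c3.png',np.hstack([b,a])[:,:,::-1])
print(r.read_state())
E
```

```text
{'clock': 3.5167, 'joints': array([-2.95462909e-01,  6.22208533e-01,  1.81110097e+00,  4.81028251e-05,
        7.08334684e-01, -1.89939809e+00]), 'joint_vel': array([ 3.30507236e-04,  1.42640533e-03,  5.48772419e-06, -2.92704564e-04,
        5.79248162e-04, -8.90509569e-04]), 'effort': array([-6.68489301e-03, -5.62338424e+01, -1.78093493e+01, -2.46352062e-02,
        6.55142055e-02,  2.54010465e-04]), 'tcp_pos': array([ 0.56288691, -0.15887711,  0.01923933]), 'tool_rot': array([ 0.70702605, -0.70699381, -0.01168896,  0.01171685]), 'wrist_force': array([ 0.18241855, -0.01583038,  0.52411941]), 'moment': array([ 0.11570331, -0.07163721,  0.00133398]), 'finger_gap': 0.008094235911984382}
```

View pics/c3.png

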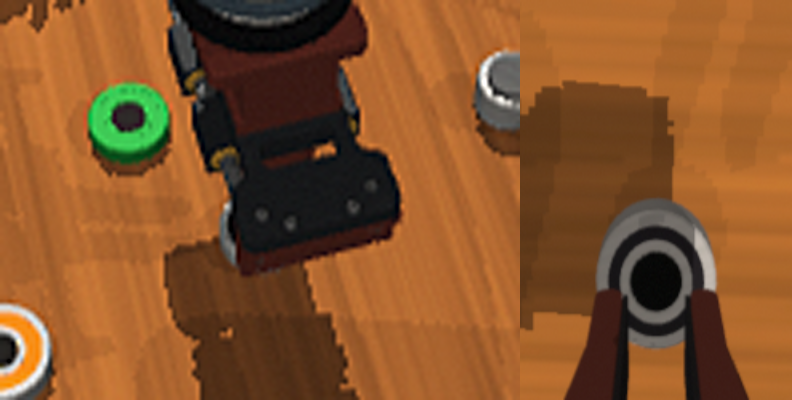

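The fingers closed over the bearing's top face without gripping it; the bearing itself is undisturbed. I'll check the actual nose length, and reopen.

Request:
drive_tool(
  commands="0 -0.01 0 0 0 0;0 -0.01 0 0 0 0;0 -0.01 0 0 0 0;0 -0.01 0 0 0 0;0 0 0 0 0 0;0 0 0 0 0 0;0 0 0 0 0 0;0 0 0 0 0 0",
  gripper=0.25,
)

```text
clock: 4.18
tcp_pos: [0.5626, -0.1588, 0.059]
tool_rot: [0.707, -0.707, -0.012, 0.012]
wrist_force: [0.9, 0.4, -0.1]
finger_gap: 0.0576
```

```bash
python3 - <<'E'
from cell import r
from h import *
print(r.nose_length,[a for a in dir(r) if a[0]!='_'])
d=grab(r,'wrist','w4'); s=r.read_state(); print(s['tcp_pos'],s['finger_gap'])
u,v=proj(d,(.5628,-.159,.012)); print(u,v)
for e in seal(d,u,v,.012,35): print(np.round(e[:4],1),e[4])
cv2.imwrite('pics/c4.png',d['im'][100:480,100:540,::-1])
T=rot(s['tool_rot'])
for h in (.017,.012,.007,.002): print(h,proj(d,s['tcp_pos']+T@[0,h,.033])-[100,100],proj(d,s['tcp_pos']+T@[0,h,-.033])-[100,100])
E
```

```text
0.017 ['Unreachable', 'close_job', 'grab_frame', 'nose_length', 'read_state']
[ 0.56246992 -0.15873634  0.05880981] 0.06211579431774386
314.8517087592256 256.49270783336107
[314.2 256.3  23.9  26.2] [ 0.5627 -0.1594  0.012 ]
[314.7 256.4  38.4  39.7] [ 0.5628 -0.1591  0.012 ]
[314.2 256.1  45.9  49.5] [ 0.5626 -0.1594  0.012 ]
0.017 [275.01281232 173.69867749] [155.7841336 173.7684431]
0.012 [276.37602929 177.15017784] [154.45550503 177.22197952]
0.007 [277.80221901 180.76111756] [153.06549312 180.83507116]
0.002 [279.2958481  184.54280561] [151.60974336 184.61903679]
```

View pics/c4.png

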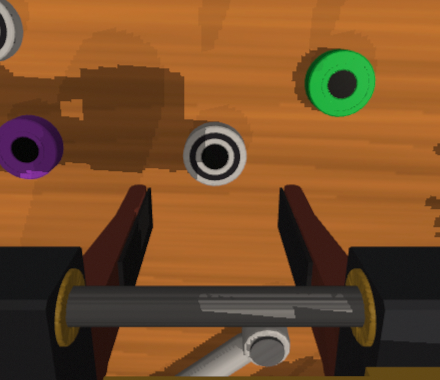

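```bash
python3 - <<'E'
from h import *
S=load('side0');C=load('scene0');T=rot([.4997,-.5003,.5003,-.4997]);p=np.array([.6245,0,.1997])
for h in (.017,-.002,-.02):
    for z in (.044,-.044): print(h,z,proj(S,p+T@[0,h,z]).round(1),proj(C,p+T@[0,h,z]).round(1))
im=np.hstack([cv2.resize(S['im'][120:220,265:395],(520,400)),cv2.resize(C['im'][110:220,290:370],(280,400))])
cv2.imwrite('pics/c5.png',im[:,:,::-1])
E
```

```text
0.017 0.044 [353.2 204.3] [334.1 219. ]
0.017 -0.044 [307.3 213. ] [320.3 196.6]
-0.002 0.044 [353.7 197.2] [334.2 209.7]
-0.002 -0.044 [307.1 206. ] [320.2 187.8]
-0.02 0.044 [354.2 190.3] [334.3 200.7]
-0.02 -0.044 [307.  199.1] [320.1 179.2]
```

View pics/c5.png

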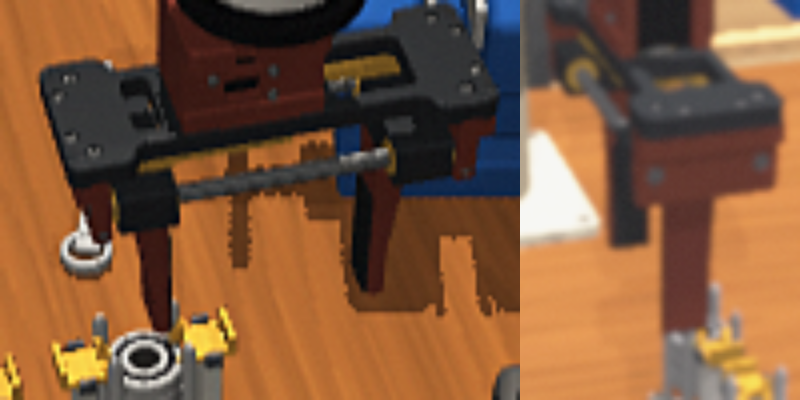

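All views agree the fingertips really sit about 19 mm *behind* the reported TCP (the stated nose length doesn't hold). I'll go down guarded by force and find the bench by touch.

Request:
drive_tool(
  commands="0 0.02 0 0 0 0;0 0.02 0 0 0 0;0 0.015 0 0 0 0;0 0.008 0 0 0 0;0 0.002 0 0 0 0;0 0 0 0 0 0;0 0 0 0 0 0",
)

```text
clock: 4.82
tcp_pos: [0.5633, -0.159, -0.0053]
tool_rot: [-0.707, 0.707, 0.012, -0.012]
wrist_force: [0.1, 0.4, 0.6]
finger_gap: 0.066
```

Request:
drive_tool(
  commands="0 0.002 0 0 0 0;0 0.002 0 0 0 0;0 0.002 0 0 0 0;0 0 0 0 0 0",
)

```text
clock: 5.15
tcp_pos: [0.5629, -0.1589, -0.0118]
tool_rot: [-0.707, 0.707, 0.012, -0.012]
wrist_force: [-0.2, -0.3, -0.5]
finger_gap: 0.0662
```

```bash
python3 - <<'E'
from cell import r
from h import *
d=grab(r,'wrist','w5'); s=r.read_state(); print(s['tcp_pos'],s['finger_gap'],s['wrist_force'])
S=grab(r,'side','s5')
u,v=map(int,proj(S,(.5628,-.159,.03)))
b=cv2.resize(S['im'][v-50:v+50,u-50:u+50],(400,400),interpolation=cv2.INTER_CUBIC)
a=cv2.resize(d['im'][180:380,220:420],(400,400))
cv2.imwrite('pics/c6.png',np.hstack([b,a])[:,:,::-1])
E
```

```text
[ 0.56285766 -0.15885201 -0.01168404] 0.06586412479435505 [ 0.33735434 -0.42755889  0.16452648]
```

View pics/c6.png

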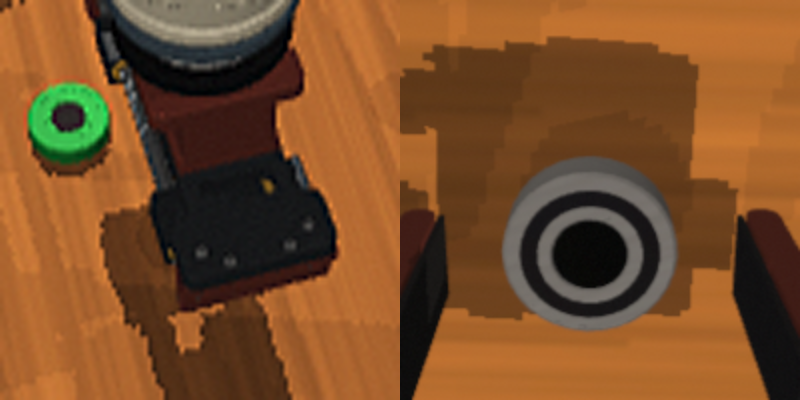

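Request:
drive_tool(
  commands="0 0.001 0 0 0 0;0 0.001 0 0 0 0;0 0.001 0 0 0 0;0 0 0 0 0 0",
)

```text
clock: 5.58
tcp_pos: [0.5627, -0.1588, -0.0149]
tool_rot: [0.707, -0.707, -0.012, 0.012]
wrist_force: [0.2, -1.1, -0.4]
finger_gap: 0.0654
```

Request:
drive_tool(
  commands="0 0.001 0 0 0 0;0 0.001 0 0 0 0;0 0 0 0 0 0",
)

```text
clock: 5.83
tcp_pos: [0.5627, -0.1588, -0.0169]
tool_rot: [0.707, -0.707, -0.012, 0.012]
wrist_force: [-0.6, -0.6, 0.0]
finger_gap: 0.066
```

Request:
drive_tool(
  commands="0 0.001 0 0 0 0;0 0 0 0 0 0",
)

```text
clock: 6.0
tcp_pos: [0.5628, -0.1589, -0.0179]
tool_rot: [0.707, -0.707, -0.012, 0.012]
wrist_force: [-0.2, 0.2, -0.9]
finger_gap: 0.0661
```

Request:
drive_tool(
  commands="0 0.001 0 0 0 0;0 0 0 0 0 0",
)

```text
clock: 6.17
tcp_pos: [0.5628, -0.1589, -0.0189]
tool_rot: [0.707, -0.707, -0.012, 0.012]
wrist_force: [-0.0, 0.0, -0.5]
finger_gap: 0.0655
```

Request:
drive_tool(
  commands="0 0.001 0 0 0 0;0 0 0 0 0 0",
)

```text
clock: 6.33
tcp_pos: [0.5628, -0.1588, -0.0198]
tool_rot: [0.707, -0.707, -0.012, 0.012]
wrist_force: [0.5, -0.3, -1.0]
finger_gap: 0.0658
```

Request:
drive_tool(
  commands="0 0.001 0 0 0 0;0 0 0 0 0 0",
)

```text
clock: 6.5
tcp_pos: [0.5628, -0.1588, -0.0208]
tool_rot: [0.707, -0.707, -0.012, 0.012]
wrist_force: [0.2, 0.0, -0.5]
finger_gap: 0.0657
```

Request:
drive_tool(
  commands="0 0.001 0 0 0 0;0 0 0 0 0 0",
)

```text
clock: 6.67
tcp_pos: [0.5628, -0.1588, -0.0219]
tool_rot: [0.707, -0.707, -0.012, 0.012]
wrist_force: [1.0, 0.3, 0.1]
finger_gap: 0.0657
```

Request:
drive_tool(
  commands="0 0.001 0 0 0 0;0 0 0 0 0 0",
)

```text
clock: 6.83
tcp_pos: [0.5629, -0.1589, -0.022]
tool_rot: [0.707, -0.707, -0.012, 0.012]
wrist_force: [-2.7, 1.3, 7.2]
finger_gap: 0.0656
```

Request:
drive_tool(
  commands="0 0.001 0 0 0 0;0 0 0 0 0 0",
)

```text
clock: 7.0
tcp_pos: [0.563, -0.1589, -0.0221]
tool_rot: [-0.707, 0.707, 0.012, -0.012]
wrist_force: [-5.5, 1.2, 19.0]
finger_gap: 0.0657
```

Request:
drive_tool(
  commands="0 -0.0035 0 0 0 0;0 0 0 0 0 0;0 0 0 0 0 0",
)

```text
clock: 7.25
tcp_pos: [0.5631, -0.1589, -0.0201]
tool_rot: [-0.707, 0.707, 0.012, -0.012]
wrist_force: [-0.6, 0.6, -0.8]
finger_gap: 0.0658
```

Request:
drive_tool(
  commands="0 0 0 0 0 0;0 0 0 0 0 0;0 0 0 0 0 0;0 0 0 0 0 0;0 0 0 0 0 0;0 0 0 0 0 0;0 0 0 0 0 0;0 0 0 0 0 0",
  gripper=1,
)

```text
clock: 7.92
tcp_pos: [0.5628, -0.1588, -0.0203]
tool_rot: [0.707, -0.707, -0.012, 0.012]
wrist_force: [-0.3, -0.3, -0.4]
finger_gap: 0.0392
```

Request:
drive_tool(
  commands="0 -0.01 0 0 0 0;0 -0.03 0 0 0 0;0 -0.04 0 0 0 0;0 -0.04 0 0 0 0;0 -0.03 0 0 0 0;0 -0.01 0 0 0 0;0 0 0 0 0 0",
)

```text
clock: 8.5
tcp_pos: [0.5649, -0.1595, 0.1435]
tool_rot: [-0.706, 0.708, 0.014, -0.01]
wrist_force: [0.3, -0.1, 0.0]
finger_gap: 0.0393
```

Request:
drive_tool(
  commands="-0.0026 0 0.02 0 0 0;-0.0026 0 0.04 0 0 0;-0.0026 0 0.04 0 0 0;-0.0026 0 0.04 0 0 0;-0.0026 0 0.02 0 0 0;0 0 0 0 0 0;0 0 0 0 0 0;0 0 0 0 0 0",
)

```text
clock: 9.17
tcp_pos: [0.544, 0.0001, 0.1387]
tool_rot: [-0.707, 0.707, 0.011, -0.012]
wrist_force: [-1.3, -0.3, -0.4]
finger_gap: 0.0394
```

```bash
cat > col.py <<'E'
from h import *
def tri(obs):
    A=np.zeros((3,3));b=np.zeros(3)
    for d,u,v in obs:
        w=ray(d,u,v);w/=np.linalg.norm(w);P=np.eye(3)-np.outer(w,w);A+=P;b+=P@d['p']
    X=np.linalg.solve(A,b); return X.round(4),[(proj(d,X)-[u,v]).round(1).tolist() for d,u,v in obs]
E
python3 - <<'E'
from cell import r
from col import *
d=grab(r,'wrist','w6'); s=r.read_state(); print(s['tcp_pos'],s['tool_rot'],s['finger_gap'],s['wrist_force'])
W0,W1=load('wrist0'),load('w1')
for n,X in dict(near=(.476,.077,.106),far=(.587,.081,.106),held=s['tcp_pos']+[0,0,.0323]).items():
    u,v=proj(d,X); print(n,u,v)
    es=seal(d,u,v,X[2],45,80)
    for e in es: print(np.round(e[:4],1),e[4])
    if n!='held' and es:
        ob=[(d,)+es[0][:2],(W0,)+((258.9,121.5) if n=='far' else (96.3,126.6))]
        if n=='far': ob.append((W1,429.6,186.9))
        print(tri(ob))
E
```

```text
[ 5.44267403e-01 -3.16831838e-04  1.38910137e-01] [-0.70693982  0.70708638  0.01102766 -0.01197221] 0.03936058191395654 [-0.2682239   0.08292458 -0.53715582]
near 461.2022196499045 150.84443378293517
[461.5 148.5  27.6  31.2] [0.4748 0.077  0.106 ]
[461.6 148.3  44.4  49.4] [0.4747 0.077  0.106 ]
[461.4 148.2  54.1  60.4] [0.4746 0.0769 0.106 ]
(array([0.4748, 0.0776, 0.1043]), [[0.0, -0.0], [0.0, 0.0]])
far 442.217183725484 332.58700060582356
[442.  332.7  21.9  25.9] [0.5871 0.0809 0.106 ]
(array([0.5869, 0.0809, 0.1061]), [[0.1, -0.1], [-0.0, 0.1], [0.0, 0.1]])
held 314.60662606599453 317.2308849393912
[314.6 316.   34.8  39.4] [ 5.437e-01 -3.000e-04  1.712e-01]
[314.8 316.3  50.9  56.2] [ 5.438e-01 -2.000e-04  1.712e-01]
[314.7 315.9  64.9  72.9] [ 5.436e-01 -3.000e-04  1.712e-01]
```

Request:
drive_tool(
  commands="0.006 0 0.01 0 0 0;0.0115 0 0.02 0 0 0;0.0115 0 0.02 0 0 0;0.0115 0 0.02 0 0 0;0.0053 0 0.0098 0 0 0;0 0.006 0 0 0 0;0 0 0 0 0 0;0 0 0 0 0 0",
)

```text
clock: 9.88
tcp_pos: [0.5866, 0.0809, 0.1328]
tool_rot: [-0.707, 0.707, 0.011, -0.012]
wrist_force: [0.4, 0.1, -1.1]
finger_gap: 0.0392
```

```bash
python3 - <<'E'
from cell import r
from col import *
d=grab(r,'wrist','w7'); s=r.read_state(); print(s['tcp_pos'],s['tool_rot'],s['finger_gap'],s['wrist_force'])
X=s['tcp_pos']+[0,0,.0323]
for e in seal(d,*proj(d,X),X[2],45,80): print(np.round(e[:4],1),e[4])
X=np.array([.4748,.0776,.104])
u,v=proj(d,X);print(u,v)
if v>35:
  for e in seal(d,u,v,X[2],35,80): print(np.round(e[:4],1),e[4])
S=grab(r,'side','s7')
u,v=map(int,proj(S,(.587,.081,.13)))
b=cv2.resize(S['im'][v-50:v+40,u-50:u+40],(400,400),interpolation=cv2.INTER_CUBIC)
a=cv2.resize(d['im'][200:400,220:420],(400,400))
cv2.imwrite('pics/c7.png',np.hstack([b,a])[:,:,::-1])
E
```

```text
[0.5868228  0.0807819  0.13322052] [-0.70687974  0.70714968  0.01084863 -0.01194468] 0.03908161293392506 [-0.05997016  0.38215892 -0.58592258]
[314.6 315.9  35.1  39.3] [0.5861 0.0805 0.1655]
[314.8 316.3  50.9  56.2] [0.5863 0.0806 0.1655]
[314.7 315.8  65.2  73. ] [0.5861 0.0805 0.1655]
316.00468141307516 56.06202998141242
[315.9  55.8  32.3  35.6] [0.4747 0.0775 0.104 ]
[315.8  55.5  50.   54.8] [0.4746 0.0775 0.104 ]
[315.8  55.3  62.3  68.5] [0.4744 0.0775 0.104 ]
```

View pics/c7.png

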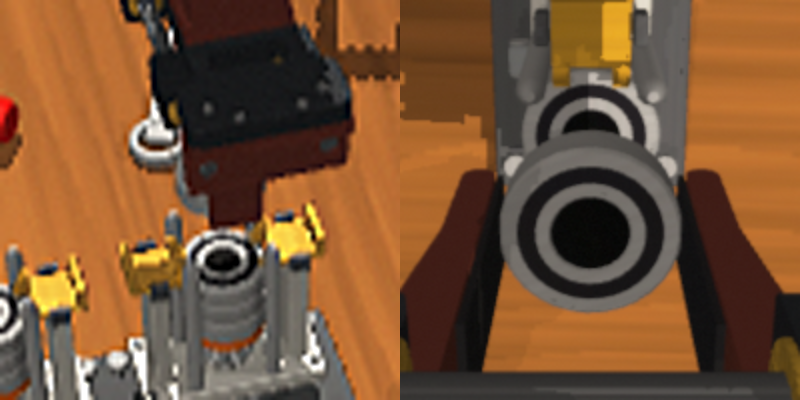

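Request:
drive_tool(
  commands="0.0007 0.005 0.0003 0 0 0;0 0.006 0 0 0 0;0 0.006 0 0 0 0;0 0.005 0 0 0 0;0 0 0 0 0 0;0 0 0 0 0 0",
)

```text
clock: 10.48
tcp_pos: [0.588, 0.0821, 0.1112]
tool_rot: [-0.707, 0.707, 0.011, -0.012]
wrist_force: [-0.1, -0.1, -0.5]
finger_gap: 0.039
```

Request:
drive_tool(
  commands="0 0.0015 0 0 0 0;0 0.0015 0 0 0 0;0 0 0 0 0 0",
)

```text
clock: 10.73
tcp_pos: [0.5884, 0.0823, 0.1087]
tool_rot: [0.707, -0.707, -0.012, 0.012]
wrist_force: [-0.1, -0.9, -0.3]
finger_gap: 0.0391
```

Request:
drive_tool(
  commands="0 0.0015 0 0 0 0;0 0.0015 0 0 0 0;0 0 0 0 0 0",
)

```text
clock: 10.98
tcp_pos: [0.5882, 0.0822, 0.1055]
tool_rot: [-0.707, 0.707, 0.012, -0.012]
wrist_force: [-0.4, -0.7, -0.9]
finger_gap: 0.0393
```

Request:
drive_tool(
  commands="-0.0007 0 -0.0011 0 0 0;0 0 0 0 0 0;0 0 0 0 0 0;0 0 0 0 0 0",
)

```text
clock: 11.32
tcp_pos: [0.5878, 0.0811, 0.1059]
tool_rot: [0.707, -0.707, -0.012, 0.012]
wrist_force: [-0.1, 0.3, -0.3]
finger_gap: 0.0395
```

```bash
cat > chk.py <<'E'
from cell import r
from col import *
d=grab(r,'wrist'); s=r.read_state(); print(s['tcp_pos'].round(4),s['tool_rot'].round(4),s['finger_gap'],s['wrist_force'].round(1),s['clock'])
X=s['tcp_pos']+[0,0,.0323]
for e in seal(d,*proj(d,X),X[2],45,80): print(np.round(e[:4],1),e[4])
E
python3 chk.py
```

```text
[0.5878 0.0811 0.1058] [ 0.707  -0.707  -0.0117  0.0117] 0.039144830382976004 [ 0.  -0.  -1.8] 11.3667
[314.6 315.9  35.   39.3] [0.5874 0.0807 0.1381]
[314.8 316.3  50.9  56.2] [0.5876 0.0808 0.1381]
[314.7 315.7  65.2  72.9] [0.5874 0.0807 0.1381]
```

Request:
drive_tool(
  commands="-0.0004 0.001 0.0002 0 0 0;0 0.001 0 0 0 0;0 0.001 0 0 0 0;0 0 0 0 0 0",
)

```text
clock: 11.7
tcp_pos: [0.5871, 0.0813, 0.1025]
tool_rot: [0.707, -0.707, -0.012, 0.012]
wrist_force: [0.0, -0.1, -0.0]
finger_gap: 0.0391
```

Request:
drive_tool(
  commands="0 0.001 0 0 0 0;0 0.001 0 0 0 0;0 0.001 0 0 0 0;0 0 0 0 0 0",
)

```text
clock: 12.03
tcp_pos: [0.5872, 0.0813, 0.0995]
tool_rot: [-0.707, 0.707, 0.012, -0.012]
wrist_force: [0.6, 0.1, -1.0]
finger_gap: 0.039
```

Request:
drive_tool(
  commands="0 0.001 0 0 0 0;0 0.001 0 0 0 0;0 0 0 0 0 0",
)

```text
clock: 12.28
tcp_pos: [0.5872, 0.0813, 0.0976]
tool_rot: [-0.707, 0.707, 0.012, -0.012]
wrist_force: [1.0, 0.1, -0.5]
finger_gap: 0.0392
```

Request:
drive_tool(
  commands="0 0.001 0 0 0 0;0 0.001 0 0 0 0;0 0 0 0 0 0",
)

```text
clock: 12.53
tcp_pos: [0.5871, 0.0813, 0.0956]
tool_rot: [-0.707, 0.707, 0.012, -0.012]
wrist_force: [0.1, 0.4, -0.1]
finger_gap: 0.0392
```

Request:
drive_tool(
  commands="0 0.001 0 0 0 0;0 0.001 0 0 0 0;0 0 0 0 0 0",
)

```text
clock: 12.78
tcp_pos: [0.5871, 0.0813, 0.0936]
tool_rot: [-0.707, 0.707, 0.012, -0.012]
wrist_force: [-1.7, -0.2, 0.6]
finger_gap: 0.0391
```

Request:
drive_tool(
  commands="0 0.001 0 0 0 0;0 0.001 0 0 0 0;0 0 0 0 0 0",
)

```text
clock: 13.03
tcp_pos: [0.5875, 0.0812, 0.0918]
tool_rot: [-0.707, 0.707, 0.012, -0.012]
wrist_force: [-1.1, -1.6, 0.7]
finger_gap: 0.0393
```

Request:
drive_tool(
  commands="0 0.001 0 0 0 0;0 0.001 0 0 0 0;0 0 0 0 0 0",
)

```text
clock: 13.28
tcp_pos: [0.5875, 0.0812, 0.0899]
tool_rot: [-0.707, 0.707, 0.012, -0.012]
wrist_force: [-0.6, -0.5, 3.2]
finger_gap: 0.0395
```

Request:
drive_tool(
  commands="0 0.001 0 0 0 0;0 0.001 0 0 0 0;0 0 0 0 0 0",
)

```text
clock: 13.53
tcp_pos: [0.5875, 0.0812, 0.0878]
tool_rot: [-0.707, 0.707, 0.012, -0.012]
wrist_force: [-0.6, -1.5, 2.6]
finger_gap: 0.0391
```

Request:
drive_tool(
  commands="0 0.001 0 0 0 0;0 0.001 0 0 0 0;0 0 0 0 0 0",
)

```text
clock: 13.78
tcp_pos: [0.5874, 0.0813, 0.0855]
tool_rot: [0.707, -0.707, -0.012, 0.012]
wrist_force: [-1.0, -0.2, 1.1]
finger_gap: 0.0394
```

Request:
drive_tool(
  commands="0 0.001 0 0 0 0;0 0.001 0 0 0 0;0 0 0 0 0 0",
)

```text
clock: 14.03
tcp_pos: [0.5874, 0.0814, 0.0839]
tool_rot: [0.707, -0.707, -0.012, 0.012]
wrist_force: [-0.8, -1.6, 3.8]
finger_gap: 0.039
```

Request:
drive_tool(
  commands="0 0.001 0 0 0 0;0 0.001 0 0 0 0;0 0 0 0 0 0",
)

```text
clock: 14.28
tcp_pos: [0.5874, 0.0813, 0.082]
tool_rot: [0.707, -0.707, -0.012, 0.012]
wrist_force: [-2.4, -1.3, 5.3]
finger_gap: 0.0393
```

Request:
drive_tool(
  commands="0 0.001 0 0 0 0;0 0.001 0 0 0 0;0 0 0 0 0 0",
)

```text
clock: 14.53
tcp_pos: [0.5874, 0.0813, 0.0801]
tool_rot: [0.707, -0.707, -0.012, 0.012]
wrist_force: [-1.2, -1.1, 5.7]
finger_gap: 0.0392
```

Request:
drive_tool(
  commands="0 0.001 0 0 0 0;0 0.001 0 0 0 0;0 0 0 0 0 0",
)

```text
clock: 14.78
tcp_pos: [0.5874, 0.0814, 0.0781]
tool_rot: [0.707, -0.707, -0.012, 0.012]
wrist_force: [-1.7, -0.4, 5.1]
finger_gap: 0.039
```

Request:
drive_tool(
  commands="0 0.001 0 0 0 0;0 0.001 0 0 0 0;0 0 0 0 0 0",
)

```text
clock: 15.03
tcp_pos: [0.5874, 0.0814, 0.0761]
tool_rot: [0.707, -0.707, -0.012, 0.012]
wrist_force: [-1.4, -0.4, 6.9]
finger_gap: 0.0394
```

Request:
drive_tool(
  commands="0 0.001 0 0 0 0;0 0 0 0 0 0",
)

```text
clock: 15.2
tcp_pos: [0.5874, 0.0814, 0.0751]
tool_rot: [0.707, -0.707, -0.012, 0.012]
wrist_force: [-1.9, -0.9, 5.5]
finger_gap: 0.0391
```

Request:
drive_tool(
  commands="0 0.0008 0 0 0 0;0 0 0 0 0 0;0 0 0 0 0 0",
)

```text
clock: 15.45
tcp_pos: [0.5874, 0.0813, 0.0737]
tool_rot: [0.707, -0.707, -0.012, 0.012]
wrist_force: [-0.8, -0.5, -0.2]
finger_gap: 0.0393
```

Request:
drive_tool(
  commands="0 0.0007 0 0 0 0;0 0 0 0 0 0",
)

```text
clock: 15.62
tcp_pos: [0.5874, 0.0813, 0.0735]
tool_rot: [0.707, -0.707, -0.012, 0.012]
wrist_force: [-1.5, -0.7, 5.5]
finger_gap: 0.0394
```

Request:
drive_tool(
  commands="0 0 0 0 0 0;0 0 0 0 0 0",
)

```text
clock: 15.78
tcp_pos: [0.5874, 0.0814, 0.0735]
tool_rot: [0.707, -0.707, -0.012, 0.012]
wrist_force: [-1.2, -0.6, 5.6]
finger_gap: 0.0393
```

Request:
drive_tool(
  commands="0 0 0 0 0 0;0 0 0 0 0 0;0 0 0 0 0 0;0 0 0 0 0 0;0 0 0 0 0 0",
  gripper=0.25,
)

```text
clock: 16.2
tcp_pos: [0.5873, 0.0813, 0.0731]
tool_rot: [0.707, -0.707, -0.012, 0.012]
wrist_force: [-0.1, 0.6, -0.1]
finger_gap: 0.0652
```

```bash
python3 chk.py
```

```text
[0.5873 0.0813 0.0731] [-0.707   0.707   0.0117 -0.0118] 0.06599580786887163 [-0.7 -0.   1.3] 16.25
[314.5 316.9  35.3  39.5] [0.5874 0.0809 0.1054]
[314.8 317.3  50.9  56.2] [0.5876 0.081  0.1054]
[314.7 317.   65.8  73.1] [0.5874 0.0809 0.1054]
```

Request:
drive_tool(
  commands="0 -0.01 0 0 0 0;0 -0.02 0 0 0 0;0 -0.035 0 0 0 0;0 -0.035 0 0 0 0;0 0 0 0 0 0;-0.0111 0 -0.0173 0 0 0;-0.0111 0 -0.0373 0 0 0;-0.0111 0 -0.0373 0 0 0",
)

```text
clock: 16.92
tcp_pos: [0.5569, -0.0117, 0.174]
tool_rot: [-0.707, 0.707, 0.013, -0.012]
wrist_force: [0.7, -0.2, -0.1]
finger_gap: 0.0662
```

Request:
drive_tool(
  commands="-0.0111 0 -0.0373 0 0 0;-0.0111 0 -0.0373 0 0 0;-0.0111 0 -0.0373 0 0 0;-0.0111 0 -0.0373 0 0 0;-0.0111 0 -0.0373 0 0 0;-0.0111 0 -0.0373 0 0 0;-0.0111 0 -0.0373 0 0 0;0 0 -0.02 0 0 0",
)

```text
clock: 17.58
tcp_pos: [0.487, -0.2986, 0.1738]
tool_rot: [-0.707, 0.707, 0.011, -0.011]
wrist_force: [0.1, 0.1, 1.1]
finger_gap: 0.0657
```

Request:
drive_tool(
  commands="0 0.03 0 0 0 0;0 0.03 0 0 0 0;0 0.03 0 0 0 0;0 0 0 0 0 0;0 0 0 0 0 0;0 0 0 0 0 0",
)

```text
clock: 18.08
tcp_pos: [0.4896, -0.2956, 0.0847]
tool_rot: [-0.707, 0.707, 0.012, -0.011]
wrist_force: [0.2, 0.2, 0.3]
finger_gap: 0.066
```

```bash
python3 - <<'E'
from cell import r
from h import *
d=grab(r,'wrist','w8'); s=r.read_state(); print(s['tcp_pos'],s['tool_rot'],s['finger_gap'],s['joints'])
u,v=proj(d,(.489,-.2955,.012)); print(u,v)
for e in seal(d,u,v,.012,35): print(np.round(e[:4],1),e[4])
E
```

```text
[ 0.49003696 -0.29580132  0.08519914] [-0.70646153  0.70755247  0.01266585 -0.01100823] 0.06560031089467187 [-5.63873809e-01  5.02493845e-01  1.82301125e+00 -5.63870520e-06
  8.13281189e-01 -2.16814808e+00]
315.45600179653377 242.7813038253241
[314.6 243.5  22.2  23.3] [ 0.4895 -0.2961  0.012 ]
[314.6 243.6  35.1  36.8] [ 0.4896 -0.2961  0.012 ]
[314.6 243.3  41.9  44.3] [ 0.4894 -0.2961  0.012 ]
```

Request:
drive_tool(
  commands="-0.0004 0.025 -0.0003 0 0 0;0 0.025 0 0 0 0;0 0.025 0 0 0 0;0 0.02 0 0 0 0;0 0.008 0 0 0 0;0 0 0 0 0 0;0 0 0 0 0 0;0 0 0 0 0 0",
)

```text
clock: 18.8
tcp_pos: [0.4897, -0.2963, -0.0179]
tool_rot: [-0.706, 0.708, 0.013, -0.011]
wrist_force: [-0.8, 0.1, -0.4]
finger_gap: 0.0662
```

Request:
drive_tool(
  commands="0 0.0023 0 0 0 0;0 0 0 0 0 0;0 0 0 0 0 0",
)

```text
clock: 19.05
tcp_pos: [0.4888, -0.2958, -0.0213]
tool_rot: [-0.707, 0.707, 0.012, -0.011]
wrist_force: [1.0, 0.2, -0.7]
finger_gap: 0.066
```

Request:
drive_tool(
  commands="0 0 0 0 0 0;0 0 0 0 0 0;0 0 0 0 0 0;0 0 0 0 0 0;0 0 0 0 0 0;0 0 0 0 0 0;0 0 0 0 0 0;0 0 0 0 0 0",
  gripper=1,
)

```text
clock: 19.72
tcp_pos: [0.4884, -0.2955, -0.022]
tool_rot: [-0.707, 0.707, 0.012, -0.012]
wrist_force: [-0.2, -0.2, 1.2]
finger_gap: 0.039
```

Request:
drive_tool(
  commands="0 -0.01 0 0 0 0;0 -0.03 0 0 0 0;0 -0.04 0 0 0 0;0 -0.04 0 0 0 0;0 -0.03 0 0 0 0;0 -0.012 0 0 0 0;0 0 0.02 0 0 0;0 0 0.035 0 0 0",
)

```text
clock: 20.38
tcp_pos: [0.4875, -0.2425, 0.1414]
tool_rot: [-0.706, 0.708, 0.012, -0.009]
wrist_force: [0.3, 0.8, -1.8]
finger_gap: 0.0389
```

Request:
drive_tool(
  commands="0 0 0.04 0 0 0;0 0 0.04 0 0 0;0 0 0.04 0 0 0;0 0 0.04 0 0 0;0 0 0.04 0 0 0;0 0 0.04 0 0 0;0 0 0.02 0 0 0;0 0 0 0 0 0",
)

```text
clock: 21.05
tcp_pos: [0.4769, 0.0227, 0.1396]
tool_rot: [0.707, -0.707, -0.013, 0.014]
wrist_force: [1.0, -0.7, -1.0]
finger_gap: 0.0391
```

Request:
drive_tool(
  commands="0 0 0 0 0 0;0 0 0 0 0 0;0 0 0 0 0 0",
)

```text
clock: 21.3
tcp_pos: [0.4778, 0.0183, 0.1398]
tool_rot: [-0.707, 0.707, 0.011, -0.011]
wrist_force: [0.1, -0.4, -0.8]
finger_gap: 0.0396
```

```bash
sed -i 's/.0323/.034/' chk.py; python3 chk.py; python3 - <<'E'
from cell import r
from col import *
d=grab(r,'wrist','w9')
W0,W6,W7=load('wrist0'),load('w6'),load('w7')
o=[(W0,96.3,126.6),(W6,461.5,148.3),(W7,315.8,55.5)]
u,v=proj(d,(.4748,.0776,.104)); print(u,v)
if 35<v<445:
    es=seal(d,u,v,.104,35,80)
    for e in es: print(np.round(e[:4],1),e[4])
    if es: o.append((d,)+es[0][:2])
print(tri(o))
print('far',[ (np.round(e[:4],1),e[4]) for e in seal(d,*proj(d,(.587,.081,.106)),.106,35,80)])
E
```

```text
[0.4779 0.0182 0.1398] [-0.707   0.7071  0.0111 -0.0113] 0.03954653165055876 [-0.9 -0.6 -0.5] 21.35
[314.5 320.2  35.1  39.4] [0.4786 0.0179 0.1738]
[314.7 320.4  50.9  56.7] [0.4787 0.018  0.1738]
[314.7 319.9  65.5  73.3] [0.4785 0.018  0.1738]
414.6047388714724 260.3004805035534
[414.6 260.7  24.5  27.1] [0.4751 0.0776 0.104 ]
[414.7 260.5  39.1  42.7] [0.4749 0.0776 0.104 ]
[414.6 260.3  47.4  52.4] [0.4748 0.0776 0.104 ]
(array([0.4748, 0.0775, 0.1045]), [[-0.2, 0.2], [0.0, 0.1], [0.1, 0.4], [0.1, -0.2]])
far [(array([404.4, 415.4,  69.5,  76.9]), array([0.5855, 0.082 , 0.106 ]))]
```

Request:
drive_tool(
  commands="-0.0004 0 0.01 0 0 0;-0.0005 0 0.02 0 0 0;-0.0005 0 0.02 0 0 0;-0.0004 0 0.0097 0 0 0;0 0.01 0 0 0 0;0 0.006 0 0 0 0;0 0 0 0 0 0;0 0 0 0 0 0",
)

```text
clock: 22.07
tcp_pos: [0.4735, 0.0782, 0.1231]
tool_rot: [-0.707, 0.707, 0.011, -0.012]
wrist_force: [0.0, -0.2, -0.9]
finger_gap: 0.0393
```

Request:
drive_tool(
  commands="0 0 0 0 0 0;0 0 0 0 0 0;0 0 0 0 0 0",
)

```text
clock: 22.32
tcp_pos: [0.4744, 0.0785, 0.1241]
tool_rot: [-0.707, 0.707, 0.012, -0.011]
wrist_force: [-0.4, 0.2, 0.1]
finger_gap: 0.0391
```

```bash
python3 chk.py
```

```text
[0.4744 0.0787 0.1242] [ 0.707  -0.707  -0.0117  0.0114] 0.0390494470828041 [-0.3  0.3  0.5] 22.3667
[314.6 320.1  35.3  39.5] [0.4751 0.0781 0.1582]
[314.8 320.4  50.9  56.8] [0.4753 0.0782 0.1582]
[314.7 319.9  65.4  73.3] [0.475  0.0782 0.1582]
```

Request:
drive_tool(
  commands="-0.0002 0.005 -0.0006 0 0 0;0 0.005 0 0 0 0;0 0.004 0 0 0 0;0 0.003 0 0 0 0;0 0 0 0 0 0;0 0 0 0 0 0;0 0 0 0 0 0",
)

```text
clock: 22.95
tcp_pos: [0.474, 0.0783, 0.1069]
tool_rot: [-0.707, 0.707, 0.012, -0.012]
wrist_force: [-0.2, -0.3, -1.1]
finger_gap: 0.0395
```

```bash
python3 chk.py
```

```text
[0.4741 0.0784 0.1071] [ 0.707  -0.707  -0.0118  0.0117] 0.039097833541849585 [-0.2 -0.7  0.3] 23.0
[314.6 320.2  35.   39.1] [0.4748 0.0779 0.1411]
[314.8 320.4  50.9  56.8] [0.4748 0.078  0.1411]
[314.7 319.9  65.5  73.3] [0.4746 0.078  0.1411]
```

Request:
drive_tool(
  commands="0 0.001 -0.0004 0 0 0;0 0.001 0 0 0 0;0 0.001 0 0 0 0;0 0 0 0 0 0",
)

```text
clock: 23.33
tcp_pos: [0.4739, 0.0779, 0.1038]
tool_rot: [-0.707, 0.707, 0.012, -0.012]
wrist_force: [-1.2, -0.3, -0.2]
finger_gap: 0.0389
```

Request:
drive_tool(
  commands="0 0.001 0 0 0 0;0 0.001 0 0 0 0;0 0.001 0 0 0 0;0 0 0 0 0 0",
)

```text
clock: 23.67
tcp_pos: [0.4738, 0.0779, 0.1008]
tool_rot: [-0.707, 0.707, 0.012, -0.012]
wrist_force: [0.0, -0.5, -0.5]
finger_gap: 0.0394
```

Request:
drive_tool(
  commands="0 0.001 0 0 0 0;0 0.001 0 0 0 0;0 0.001 0 0 0 0;0 0 0 0 0 0",
)

```text
clock: 24.0
tcp_pos: [0.4739, 0.0779, 0.0978]
tool_rot: [0.707, -0.707, -0.012, 0.012]
wrist_force: [-0.2, 0.1, -0.9]
finger_gap: 0.0395
```

Request:
drive_tool(
  commands="0 0.001 0 0 0 0;0 0.001 0 0 0 0;0 0.001 0 0 0 0;0 0 0 0 0 0",
)

```text
clock: 24.33
tcp_pos: [0.4738, 0.0779, 0.0947]
tool_rot: [-0.707, 0.707, 0.012, -0.012]
wrist_force: [-0.9, -1.3, -0.4]
finger_gap: 0.0388
```

Request:
drive_tool(
  commands="0 0.001 0 0 0 0;0 0.001 0 0 0 0;0 0 0 0 0 0",
)

```text
clock: 24.58
tcp_pos: [0.4739, 0.0779, 0.0928]
tool_rot: [-0.707, 0.707, 0.012, -0.012]
wrist_force: [0.2, -0.1, 0.3]
finger_gap: 0.0392
```

Request:
drive_tool(
  commands="0 0.001 0 0 0 0;0 0.001 0 0 0 0;0 0 0 0 0 0",
)

```text
clock: 24.83
tcp_pos: [0.4737, 0.0779, 0.0908]
tool_rot: [-0.707, 0.707, 0.012, -0.012]
wrist_force: [-0.8, 0.1, -0.6]
finger_gap: 0.0389
```

Request:
drive_tool(
  commands="0 0.001 0 0 0 0;0 0.001 0 0 0 0;0 0 0 0 0 0",
)

```text
clock: 25.08
tcp_pos: [0.4742, 0.0779, 0.0889]
tool_rot: [-0.707, 0.707, 0.012, -0.012]
wrist_force: [-0.9, -1.7, 0.7]
finger_gap: 0.0393
```

Request:
drive_tool(
  commands="0 0.001 0 0 0 0;0 0.001 0 0 0 0;0 0 0 0 0 0",
)

```text
clock: 25.33
tcp_pos: [0.4741, 0.0779, 0.0869]
tool_rot: [-0.707, 0.707, 0.012, -0.012]
wrist_force: [-0.9, -0.7, 2.5]
finger_gap: 0.039
```

Request:
drive_tool(
  commands="0 0.001 0 0 0 0;0 0.001 0 0 0 0;0 0 0 0 0 0",
)

```text
clock: 25.58
tcp_pos: [0.474, 0.0779, 0.0849]
tool_rot: [0.707, -0.707, -0.012, 0.012]
wrist_force: [-0.3, -0.4, 2.4]
finger_gap: 0.0391
```

Request:
drive_tool(
  commands="0 0.001 0 0 0 0;0 0.001 0 0 0 0;0 0 0 0 0 0",
)

```text
clock: 25.83
tcp_pos: [0.4735, 0.0779, 0.0824]
tool_rot: [-0.707, 0.707, 0.011, -0.012]
wrist_force: [-0.1, 0.3, -2.9]
finger_gap: 0.0391
```

Request:
drive_tool(
  commands="0 0.001 0 0 0 0;0 0.001 0 0 0 0;0 0 0 0 0 0",
)

```text
clock: 26.08
tcp_pos: [0.4735, 0.0779, 0.0809]
tool_rot: [-0.707, 0.707, 0.011, -0.012]
wrist_force: [-2.1, -0.1, 3.3]
finger_gap: 0.0393
```

Request:
drive_tool(
  commands="0 0.001 0 0 0 0;0 0.001 0 0 0 0;0 0 0 0 0 0",
)

```text
clock: 26.33
tcp_pos: [0.4735, 0.0779, 0.0789]
tool_rot: [-0.707, 0.707, 0.011, -0.012]
wrist_force: [-2.1, 0.0, 4.4]
finger_gap: 0.0394
```

Request:
drive_tool(
  commands="0 0.001 0 0 0 0;0 0.001 0 0 0 0;0 0 0 0 0 0",
)

```text
clock: 26.58
tcp_pos: [0.4735, 0.0779, 0.0769]
tool_rot: [-0.707, 0.707, 0.011, -0.012]
wrist_force: [-2.8, -1.1, 5.4]
finger_gap: 0.0393
```

Request:
drive_tool(
  commands="0 0.001 0 0 0 0;0 0.001 0 0 0 0;0 0 0 0 0 0",
)

```text
clock: 26.83
tcp_pos: [0.4735, 0.0779, 0.075]
tool_rot: [-0.707, 0.707, 0.011, -0.012]
wrist_force: [-2.1, 0.2, 5.6]
finger_gap: 0.0389
```

Request:
drive_tool(
  commands="0 0.001 0 0 0 0;0 0 0 0 0 0",
)

```text
clock: 27.0
tcp_pos: [0.4735, 0.0779, 0.074]
tool_rot: [-0.707, 0.707, 0.011, -0.012]
wrist_force: [-2.7, -0.0, 3.8]
finger_gap: 0.0394
```

Request:
drive_tool(
  commands="0 0.001 0 0 0 0;0 0 0 0 0 0;0 0 0 0 0 0",
)

```text
clock: 27.25
tcp_pos: [0.4735, 0.0779, 0.073]
tool_rot: [-0.707, 0.707, 0.011, -0.012]
wrist_force: [-2.6, 0.4, 5.4]
finger_gap: 0.0392
```

Request:
drive_tool(
  commands="0 0.0007 0 0 0 0;0 0 0 0 0 0;0 0 0 0 0 0",
)

```text
clock: 27.5
tcp_pos: [0.4736, 0.0779, 0.0724]
tool_rot: [-0.707, 0.707, 0.011, -0.012]
wrist_force: [-2.9, -0.7, 6.6]
finger_gap: 0.0391
```

Request:
drive_tool(
  commands="0 0.0006 0 0 0 0;0 0 0 0 0 0;0 0 0 0 0 0",
)

```text
clock: 27.75
tcp_pos: [0.4735, 0.0779, 0.0718]
tool_rot: [-0.707, 0.707, 0.011, -0.012]
wrist_force: [-3.3, 0.4, 6.0]
finger_gap: 0.0393
```

Request:
drive_tool(
  commands="0 0.0006 0 0 0 0;0 0 0 0 0 0;0 0 0 0 0 0",
)

```text
clock: 28.0
tcp_pos: [0.4735, 0.0779, 0.0712]
tool_rot: [-0.707, 0.707, 0.011, -0.012]
wrist_force: [-2.4, 0.1, 7.1]
finger_gap: 0.0396
```

Request:
drive_tool(
  commands="0 0.0006 0 0 0 0;0 0 0 0 0 0;0 0 0 0 0 0",
)

```text
clock: 28.25
tcp_pos: [0.4736, 0.0779, 0.0704]
tool_rot: [-0.707, 0.707, 0.011, -0.012]
wrist_force: [-2.2, 0.9, 4.3]
finger_gap: 0.0389
```

Request:
drive_tool(
  commands="0 0 0 0 0 0",
)

```text
clock: 28.33
tcp_pos: [0.4735, 0.0779, 0.0704]
tool_rot: [-0.707, 0.707, 0.011, -0.012]
wrist_force: [-1.9, 0.7, 4.5]
finger_gap: 0.0394
```

Request:
drive_tool(
  commands="0 0 0 0 0 0",
)

```text
clock: 28.42
tcp_pos: [0.4735, 0.0779, 0.0704]
tool_rot: [-0.707, 0.707, 0.011, -0.012]
wrist_force: [-2.9, 1.3, 3.8]
finger_gap: 0.0388
```

```bash
python3 chk.py
```

```text
[0.4735 0.0779 0.0704] [-0.707   0.707   0.0114 -0.0121] 0.03899477214673236 [-3.6  0.5  3.8] 28.4667
[314.6 320.1  35.3  39.3] [0.4743 0.0775 0.1044]
[314.8 320.3  50.9  56.6] [0.4744 0.0776 0.1044]
[314.7 319.9  65.5  73.5] [0.4742 0.0775 0.1044]
```

Request:
drive_tool(
  commands="0 0.0004 0 0 0 0;0 0 0 0 0 0;0 0 0 0 0 0",
)

```text
clock: 28.72
tcp_pos: [0.4736, 0.0779, 0.0701]
tool_rot: [-0.707, 0.707, 0.011, -0.012]
wrist_force: [-4.0, -1.5, 5.5]
finger_gap: 0.0393
```

Request:
drive_tool(
  commands="0 0 0 0 0 0",
)

```text
clock: 28.8
tcp_pos: [0.4735, 0.0779, 0.0701]
tool_rot: [-0.707, 0.707, 0.011, -0.012]
wrist_force: [-4.2, 0.6, 6.0]
finger_gap: 0.039
```

Request:
drive_tool(
  commands="0 0.0003 0 0 0 0;0 0 0 0 0 0;0 0 0 0 0 0",
)

```text
clock: 29.05
tcp_pos: [0.4736, 0.0779, 0.0698]
tool_rot: [-0.707, 0.707, 0.011, -0.012]
wrist_force: [-4.2, -0.4, 5.9]
finger_gap: 0.0394
```

```bash
python3 chk.py; python3 - <<'E'
from cell import r
from h import *
d=grab(r,'wrist','w10');S=grab(r,'side','s10')
u,v=map(int,proj(S,(.475,.078,.108)))
b=cv2.resize(S['im'][v-40:v+40,u-40:u+40],(400,400),interpolation=cv2.INTER_CUBIC)
a=cv2.resize(d['im'][200:400,215:415],(400,400))
cv2.imwrite('pics/c8.png',np.hstack([b,a])[:,:,::-1])
E
```

```text
[0.4736 0.0779 0.0699] [-0.707   0.707   0.0115 -0.012 ] 0.039492880315361335 [-5. -0.  7.] 29.1
[314.5 320.1  35.3  39.4] [0.4743 0.0775 0.1039]
[314.9 320.3  51.   56.4] [0.4744 0.0777 0.1039]
[314.7 319.9  65.4  73.5] [0.4742 0.0776 0.1039]
```

View pics/c8.png

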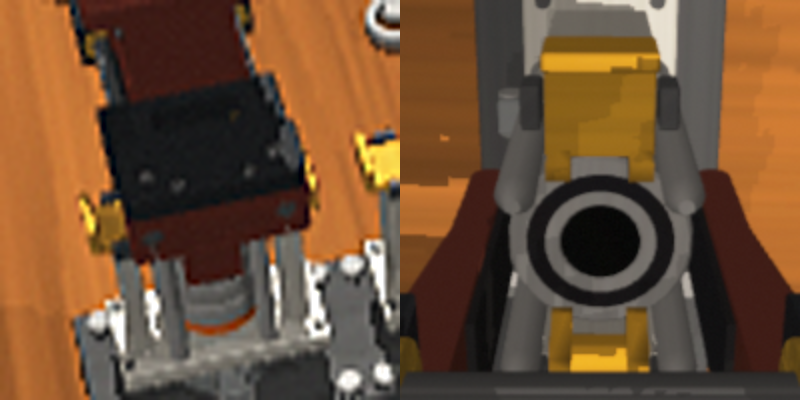

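```bash
python3 - <<'E'
from h import *
d=load('w10')
for v in (289,354): print([onz(d,315,v,z)[0].round(4) for z in (.1045,.107)])
E
```

```text
[np.float64(0.4596), np.float64(0.4585)]
[np.float64(0.4907), np.float64(0.489)]
```

Both lip noses measure about 15.4 mm from the axis, which is their shut position, so the second column has snapped shut. Releasing.

Request:
drive_tool(
  commands="0 0 0 0 0 0;0 0 0 0 0 0;0 0 0 0 0 0;0 0 0 0 0 0;0 0 0 0 0 0",
  gripper=0.25,
)

```text
clock: 29.62
tcp_pos: [0.4742, 0.0779, 0.0697]
tool_rot: [-0.707, 0.707, 0.012, -0.012]
wrist_force: [-0.9, -0.1, 0.3]
finger_gap: 0.0653
```

```bash
python3 chk.py
```

```text
[0.4741 0.0779 0.0697] [ 0.707  -0.707  -0.0118  0.0117] 0.06583976214339902 [-0.2  0.3  0.2] 29.6667
[314.5 319.6  35.2  39.6] [0.4747 0.0775 0.1037]
[314.7 319.8  51.   57. ] [0.4748 0.0776 0.1037]
[314.8 319.4  65.9  73.7] [0.4746 0.0776 0.1037]
```

Bearing stays put. Retract straight up and then check both columns from above.

Request:
drive_tool(
  commands="0 -0.01 0 0 0 0;0 -0.02 0 0 0 0;0 -0.035 0 0 0 0;0 -0.035 0 0 0 0;0 -0.03 0 0 0 0;0 0 -0.03 0 0 0;0.02 0 -0.04 0 0 0;0.03 0 -0.04 0 0 0",
)

```text
clock: 30.33
tcp_pos: [0.5204, -0.0221, 0.2017]
tool_rot: [-0.707, 0.707, 0.013, -0.012]
wrist_force: [0.9, 0.6, 0.1]
finger_gap: 0.066
```

Request:
drive_tool(
  commands="0.02 0 0 0 0 0;0 0 0 0 0 0;0 0 0 0 0 0;0 0 0 0 0 0",
)

```text
clock: 30.67
tcp_pos: [0.5396, -0.02, 0.1997]
tool_rot: [0.707, -0.707, -0.011, 0.012]
wrist_force: [0.3, -0.5, -0.3]
finger_gap: 0.066
```

```bash
python3 - <<'E'
from cell import r
from col import *
d=grab(r,'wrist','w11'); s=r.read_state(); print(s['tcp_pos'],s['finger_gap'],s['wrist_force'])
for n,X in dict(near=(.4748,.0776,.1045),far=(.587,.081,.106),green=(.5137,-.0839,.012)).items():
    u,v=proj(d,X); print(n,u,v)
    if 30<v<440 and n!='green':
        for e in seal(d,u,v,X[2],30,80): print(np.round(e[:4],1),e[4])
        w=40; z=X[2]; x0,y0=int(u),int(v)
        hsv=cv2.cvtColor(d['im'],cv2.COLOR_RGB2HSV)
        col=hsv[:,x0-12:x0+13]; m=((col[:,:,0]>18)&(col[:,:,0]<32)&(col[:,:,1]>150)).sum(1)
        rows=[i for i in range(max(0,y0-70),min(480,y0+70)) if m[i]>3]
        up=[i for i in rows if i<y0]; dn=[i for i in rows if i>y0]
        if up: print('-x nose',X[0]-onz(d,u,max(up)+.5,z+.002)[0])
        if dn: print('+x nose',onz(d,u,min(dn)-.5,z+.002)[0]-X[0])
E
```

```text
[ 0.53951778 -0.01979977  0.1996782 ] 0.06612321957749275 [ 0.56152365 -0.23313901 -0.62605575]
near 457.97252781479017 150.16935230452785
[458.  150.2  22.1  24.8] [0.4748 0.0776 0.1045]
[458.1 150.2  35.   38.6] [0.4748 0.0777 0.1045]
[458.1 150.   41.8  46.7] [0.4747 0.0777 0.1045]
-x nose 0.017737075674710834
+x nose 0.015881552546854638
far 442.7102197220599 297.9428451367953
[442.7 298.3  18.2  21.3] [0.5873 0.081  0.106 ]
-x nose 0.016245356592331395
+x nose 0.014977260502092471
green 248.66499717728584 179.53888392175372
```

```bash
python3 -c "
from cell import r
r.close_job()"
```

```text
the job is handed in; nothing more can be done
```

Both black-sealed bearings are loaded, one in the far column and then one in the near. Each was pushed down until its lips snapped, then released. The job was handed in at about 30.7 s with the arm clear. The other bearings and the tools were never handled, though I did not re-photograph them at the end.

**Last checks**
- **Seating:** after release and retraction, both top faces still sit at lip height, where they were found (about 104.5 mm near and 106 mm far). An unlatched bearing would have risen 12 mm.
- **Lips:** the noses measured 15 to 16 mm from the column axis, the shut position. The one exception is the near column's -x nose, which read 17.7 mm in the last coarse colour check. A closer view just before release had put it at about 15.4 mm.
- **Forces:** the strongest push into a column was about 7 N. The far snap showed a 5.5 N drop. The near one dropped only about 3 N, so I confirmed it by picture before letting go. In both columns I pushed about 0.7 mm further after the drop, and the force rose again to 6 to 7 N.

**What disagreed**
- **Fingertip position:** the fingertips are about 22 mm behind the reported TCP, not 17 mm ahead as stated.
- **First grasp:** because of that, it closed on air above the bearing. I then found the bench by touch (19 N peak) and gripped from there.

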